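# Mark a guide stick in the plunger press

### The job

Mark the end of the wooden guide stick in the small bench press: lay the stick flat between the side guides and slide it in under the press until it is fully home against the end stop, then swing the keeper bar shut behind it until it snaps into its catch. Then press the plunger head all the way down to its stop and let it spring back up, without moving the stamp, the flat brush or the ring cutter.

Things in the scene. Friction and masses are not known exactly. Their poses are not given: they have to be found in the camera images.
- guide_stick: The wooden guide stick: a plain flat slat 22 x 235 x 8 mm, loose on the table, either end may go in first. Origin: centre of its underside; its y axis runs along its length, x across its width, z up.
- press: Bench marking press: grey base plate 300 x 92 x 10 mm fixed on the table, a C-frame over one end. Origin: centre of its underside; x axis along the channel toward the C-frame, z up. The stick goes along the x axis, its underside on the plate (z = 10 mm); fully home its centre is at x = 0, y = 0. Front of the C-frame's arm: x = 82 mm, underside z = 48, top 68, 40 mm wide.
- channel_mid (a point): Middle of the channel floor (press x = 0, y = 0, z = 10 mm). Two pairs of aluminium side guides, 15 mm high over the plate, flared at the top, leave a 27 mm wide channel at press x = 40..62 and -101..-79 mm; between them the sides are open for fingers. Set the stick down with its leading end short of the C-frame's arm, then slide it along +x.
- end_stop (a point): Middle of the foot of the column's face that the stick's leading end must meet, at the channel floor (press x = 117.5 mm, z = 10 mm).
- plunger_top (a point): Centre of the top of the black mushroom head (39 mm diameter, top 34 mm across) of the spring plunger, 109 mm above the table when up, at press x = 98 mm. Moves with the head.
- plunger (a joint): Plunger travel in m: 0 up, 0.016 fully down on its stop. It takes about 4 N to start and 12 N at the stop, and springs back up when let go.
- keeper (a joint): Angle of the steel keeper bar in rad: 0 shut (across the channel behind the stick's tail), grows as it swings open about a vertical pivot, to 2.0; starts 1.2 to 1.7 open, pointing away from the C-frame. Stays where it is left. Near shut it rides over a spring ball (3 to 5 N), which then holds it shut. The tail of a stick more than 3 mm short of home is in its way.
- keeper_hinge (a point): On the keeper bar's vertical pivot axis, 18 mm above the table; at press x = -126.5, y = -36 mm. Shut, the bar runs from here along the press's +y; open 1.57 it runs along the press's -x. The bar is 12 mm wide, 80 mm long from the pivot, its top 22 mm above the table.
- keeper_knob (a point): Centre of the top of the black upright peg (17 mm diameter, 30 mm tall above the bar) near the free end of the keeper bar, 71 mm from the pivot, top 52 mm above the table. Moves with the bar.
- hake_brush: Flat wide brush 69 x 175 x 7 mm lying on the table, to be left alone. Origin: centre of its underside.
- stamp: Wooden stamp 25 mm wide, 62 mm tall, standing on the table near its front edge, to be left alone. Origin: centre of its underside.
- ring_cutter: Metal ring cutter, 66 mm diameter, 26 mm high, on the table near its front edge, to be left alone. Origin: centre of its underside.

How it is judged:
By the outcome, as a careful person would: the job done as asked, in the order asked, and still so for the second after the job is handed in, with the robot touching nothing.
It also fails if it takes over 70 s, if anything falls off the work surface, if the arm or the gripper's body presses on something with over 40 N, if the wrist force passes 120 N, or if a joint passes its speed limit or range.

### The arm

A 6-joint arm with a two-finger parallel gripper is mounted at the origin on a cart in front of the work surface, level with it; the furniture and walls round the work are solid. World frame = base frame: x ahead of the robot, y to its left, z up, the work surface at z = 0. Lengths are in m, angles in rad, forces in N, time in s.
With the tool pointing down it reaches from about 0.35 to 0.875 m from the base axis. Payload 4.2 kg.
Tool frame: the origin (TCP) lies midway between the tips of the shut fingers; the grasp point (between the pads) lies 19 mm behind it (robot.grip_point_offset is the distance from the TCP to the grasp point, in m); z points along the fingers, y is the line along which they close (so a half turn about z gives the same grasp; the last joint's range is limited). The gripper opens to 87 mm and grips with 3 to 60 N. Pads are 19 mm wide; open, the fingers measure 117 mm over their backs; the gripper's body (75 mm by 190 mm) begins 51 mm behind the grasp point.
Start: joints at [-1.013, 0.385, 0.008, 0, -1.194, -0.259], TCP at [0.184, -0.597, 0.223] pointing down, gripper open.
Joint ranges: [-3.14, 3.14], [-1.21, 2.06], [-1.07, 1.41], [-3.16, 2.05], [-2.99, -0.16], [-3.1, 3.1]. Speed limits (rad/s): [2.79, 2.79, 3.14, 3.14, 3.14, 3.14].

### API

Orientations are given as a 3x3 rotation matrix whose columns are the frame's x, y, z axes.
In Python, from plant import sense, read_camera, job_done, spotter, robot gives the robot as it stands.
- The arm moves only by the tool servo_tool, never from a script. Its argument "plan" is text: rows parted by semicolons, each of 5 numbers parted by spaces: the shift along the tool's x, y, z in mm, then the turn about the tool's z in degrees, then the finger opening in mm, from 0 to 87. A call has 1 to 10 rows; each row shifts and turns the commanded pose from where the row before left it, along the tool's axes as they then stand; what a row does not reach is not made up. A row lasts 1/12 s, in which the tool goes at most 41.7 mm and 7.16 degrees, less where a joint would pass 70% of its speed; a pose out of reach is approached as far as the arm can. A call is refused whole if a number of a shift passes 41.7 or a number of a turn 7.16, either way. A call with a gripper value outside its range is refused whole. The fingers move at their own pace and stop on an object; "grip_force" is the grip in N (left out, the last holds). Time passes only in rows, so rows that do not move let the fingers close. It gives the time, the measured TCP pose, the force, the opening and the grip force at its end, in the units of the state.
- sense(): the state, without advancing time (a new reading comes with each control period).
- read_camera(name): name is "scene" or "top"; returns a dict with "img" (384x512x3 uint8, red, green, blue), "range_z" (384x512 float32, m along the optical axis (not along the pixel's ray), 0 where there is no reading), "fx", "fy", "cx", "cy" (pixels), "eye" and "rotation" of the camera in the world. Camera axes: x right, y down, z forward; pixel columns grow to the right and rows downward; lengths in m; the calibration is good to about 2 mm. A picture is of the moment at which its call begins.
- job_done(): hands the job in; it is judged then, once.
Trained networks look in a picture, given as the dict that the camera call returned (one of the last four; its "shot" number tells which), for a name from the list of things; names that differ only in an ending like _2 or _b are one class to them, and where a whole thing is asked for, a point or a joint stands for the part that bears it (a point fixed in the world has none). Each returns a list of dicts, best first, with "confidence" (0 to 1); they miss things now and then, are a little off and sometimes report something else, mostly with a low value. They report only what shows in the picture. A call takes as long as a camera call.
- spotter.search_frame(name, picture): "xyz" ([x, y, z] in m, in the coordinates of the camera as it stood for that picture, good to about 4 mm: the middle of the surface that is visible of it).
- spotter.masks_of(name, picture): "mask" (384x512 bool, what is visible of it).
- spotter.pinpoint(name, picture): "xyz" ([x, y, z] in m, in the coordinates of the camera as it stood for that picture, good to about 4 mm: a listed point, or the origin of a listed thing).
The state is a dict: "clock": time; "qpos": joint angles; "dq": joint speeds; "effort": joint torques, N m; "eef_pos": TCP position; "eef_rot": TCP orientation; "ft_force": force on the tool from outside, world axes, zero at the start; "ft_torque": the same for the moment, N m; "gripper_width": finger opening in m; "gripper_force": force on a finger pad.
Only numpy, scipy, OpenCV 4.12 (cv2) and the standard library are available. Lean on these libraries where they do the work, as an engineer would, in place of code of your own. Each camera call takes 0.05 s, during which the arm holds its last target. There are 200 camera calls.

## Working session

There is one attempt and no reset: what is moved stays moved. The work goes in short steps, Python scripts to look and compute and a tool call to move; the robot and the scene stay as the last step left them, time stands still between calls to the robot, and variables do not carry over. Pictures are saved under pics/ and viewed, at most 10 in all, crops included, and the job is handed in when it is done.

Besides the shell and the picture viewer there is one more tool, called as a command line: name --argument value ..., lists and objects as JSON in quotes. servo_tool: Moves the arm, as the interface text tells. Its arguments: {"type":"object","properties":{"plan":{"type":"string"},"grip_force":{"type":"number"}},"required":["plan"]}

```bash
mkdir -p pics; cat > h.py <<'E'
import numpy as np, cv2
from plant import sense, read_camera, job_done, spotter, robot
def W(p,c): return np.array(p['eye'])+np.array(p['rotation'])@np.array(c)
def cloud(p):
    z=p['range_z']; v,u=np.indices(z.shape)
    c=np.stack([(u-p['cx'])/p['fx']*z,(v-p['cy'])/p['fy']*z,z],-1)
    return c@np.array(p['rotation']).T+np.array(p['eye'])
def save(p,n): cv2.imwrite('pics/'+n,cv2.cvtColor(p['img'],cv2.COLOR_RGB2BGR))
E
python3 - <<'E'
from h import *
np.set_printoptions(precision=4,suppress=True)
for cam in ['top','scene']:
    p=read_camera(cam); save(p,cam+'1.png'); print(cam,p['eye'],p['rotation'])
    C=cloud(p)
    for n in ['guide_stick','press','channel_mid','end_stop','plunger_top','keeper_hinge','keeper_knob','hake_brush','stamp','ring_cutter']:
        r=spotter.pinpoint(n,p)
        print(n,[(np.round(W(p,d['xyz']),4),round(d['confidence'],2)) for d in r[:2]])
    for n in ['guide_stick','press','hake_brush']:
        r=spotter.masks_of(n,p)
        if r:
            m=r[0]['mask']&(p['range_z']>0); P=C[m]
            z=np.median(P[:,2]); rect=cv2.minAreaRect(P[:,:2].astype(np.float32)*1000)
            print(n,m.sum(),z,rect)
s=sense();print(s['eef_pos'],s['eef_rot'],s['clock'],s['gripper_width'])
E
```

```text
top [ 0.2766 -0.0186  1.676 ] [[ 0.0152 -0.9934  0.1138]
 [-0.9999 -0.0157 -0.0032]
 [ 0.0049 -0.1138 -0.9935]]
guide_stick [(array([ 0.4639, -0.4012, -0.0024]), 0.88)]
press [(array([ 0.5036, -0.0035,  0.003 ]), 0.79), (array([0.3568, 0.0624, 0.0005]), 0.47)]
channel_mid [(array([ 0.5025, -0.0031,  0.0105]), 0.97)]
end_stop []
plunger_top [(array([0.4893, 0.0933, 0.1108]), 0.43)]
keeper_hinge [(array([ 0.5513, -0.1234,  0.0188]), 0.58)]
keeper_knob [(array([ 0.5469, -0.195 ,  0.0559]), 0.64)]
hake_brush [(array([ 0.4658,  0.3918, -0.0009]), 0.66)]
stamp [(array([ 0.3586,  0.0636, -0.0023]), 0.5)]
ring_cutter [(array([ 0.5031, -0.0038,  0.0099]), 0.7), (array([ 0.3797,  0.2021, -0.003 ]), 0.57)]
press 2048 0.011153880033876962 ((507.76617431640625, -25.797683715820312), (100.4324722290039, 351.9967346191406), 6.997154235839844)
hake_brush 389 0.007108536696932122 ((474.21087646484375, 400.4044494628906), (65.46150970458984, 161.74681091308594), 79.86416625976562)
scene [-0.3652  0.8061  0.8616] [[-0.6971 -0.4005  0.5948]
 [-0.7168  0.3709 -0.5904]
 [ 0.0158 -0.8379 -0.5456]]
guide_st
[... 421 characters left out ...]
ke_brush [(array([0.4656, 0.3883, 0.0035]), 0.58)]
stamp [(array([ 0.3562,  0.0631, -0.0057]), 0.57)]
ring_cutter [(array([0.3771, 0.2046, 0.0055]), 0.65)]
guide_stick 120 0.008467566673246774 ((514.1801147460938, -397.50787353515625), (116.75982666015625, 26.291404724121094), 0.7281253933906555)
press 2107 0.012197830461873505 ((509.3094482421875, -36.4810791015625), (106.70462799072266, 376.34881591796875), 8.09206485748291)
hake_brush 662 0.0071442594583738805 ((466.9410095214844, 394.65264892578125), (71.05048370361328, 174.77076721191406), 84.5591812133789)
[ 0.184  -0.5973  0.2225] [[-0.9557 -0.2944 -0.    ]
 [-0.2944  0.9557 -0.    ]
 [ 0.     -0.     -1.    ]] 1.4 0.08708318977350579
```

View pics/top1.png

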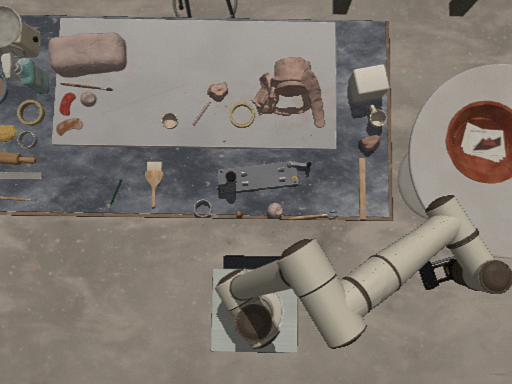

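View pics/scene1.png

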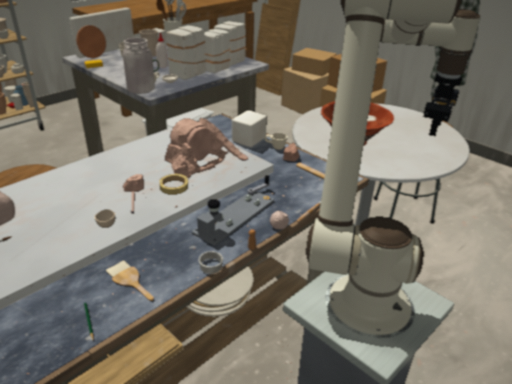

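Top view: the stick lies along world x at px (362,188), and the press at (260,178) has its C-frame at the left (+y) and the open keeper knob at about (308,165). The stamp is at (239,214) and the ring cutter at (203,208). Next I'll refine the stick and press poses.

```bash
cat >> h.py <<'E'
def atz(p,m,z):
    v,u=np.nonzero(m); c=np.stack([(u-p['cx'])/p['fx'],(v-p['cy'])/p['fy'],np.ones(len(u))],-1)@np.array(p['rotation']).T
    e=np.array(p['eye']); return (e+c*((z-e[2])/c[:,2])[:,None])[:,:2]
def woodstick(p,ylo,yhi,xlo=.3,xhi=.65,z=.008):
    a=p['img'].astype(int); m=(a[...,0]-a[...,2]>35)&(a[...,0]>110)
    C=cloud(p); m&=(C[...,0]>xlo)&(C[...,0]<xhi)&(C[...,1]>ylo)&(C[...,1]<yhi)&(C[...,2]<.04)&(C[...,2]>-.01)
    n,l,st,_=cv2.connectedComponentsWithStats(m.astype(np.uint8)); i=1+np.argmax(st[1:,4]); m=l==i
    P=atz(p,m,z)*1000; return m,P,cv2.minAreaRect(P.astype(np.float32)),P.mean(0)
E
python3 - <<'E'
from h import *
np.set_printoptions(precision=4,suppress=True)
from scipy.optimize import minimize
for cam in ['top','scene']:
    p=read_camera(cam); C=cloud(p)
    try:
        m,P,r,mu=woodstick(p,-.48,-.33); w,V=np.linalg.eigh(np.cov(P.T)); print(cam,'stick',m.sum(),r,mu,V[:,1])
    except Exception as e: print(e)
    R=spotter.masks_of('press',p); m=R[0]['mask']&(C[...,2]>.006)&(C[...,2]<.014)&(p['range_z']>0)
    P=C[m][:,:2]
    # best rect 300x92 : maximise coverage via soft penalties
    def f(q):
        t=q[2];u=np.array([-np.sin(t),np.cos(t)]);v=np.array([-np.cos(t),-np.sin(t)]);d=P-q[:2]
        a=np.abs(d@u)-.150;b=np.abs(d@v)-.046
        return np.mean(np.minimum(np.maximum(a,0),.02)+np.minimum(np.maximum(b,0),.02))
    best=min((minimize(f,[.502+dx,-.0035,t],method='Nelder-Mead') for dx in(-.005,0,.005) for t in(.1,.13,.16)),key=lambda o:o.fun)
    print('plate',m.sum(),best.x,best.fun,cv2.minAreaRect(P.astype(np.float32)*1000))
    h=(C[...,2]>.018)&(C[...,2]<.032)&R[0]['mask']; Q=C[h]; print('guides',h.sum())
    hi=(C[...,2]>.09)&(C[...,2]<.13)&R[0]['mask']; print('head',C[hi].mean(0),hi.sum())
E
python3 - <<'E'
from h import *
p=read_camera('top'); i=cv2.cvtColor(p['img'],cv2.COLOR_RGB2BGR)
a=cv2.resize(i[150:225,205:320],None,fx=6.5,fy=6.5,interpolation=cv2.INTER_CUBIC)
cv2.imwrite('pics/c1.png',a)
E
```

```text
top stick 394 ((463.72540283203125, -432.9148864746094), (234.10008239746094, 83.29320526123047), 1.1209522485733032) [ 449.9413 -407.4994] [-0.994  -0.1098]
plate 1075 [ 0.5023 -0.0031  0.1325] 1.8674905137880538e-05 ((504.1497497558594, -16.955001831054688), (92.0703353881836, 327.3887939453125), 7.57767391204834)
guides 156
head [0.4889 0.0936 0.1082] 89
scene stick 130 ((515.8694458007812, -400.12200927734375), (28.208904266357422, 130.74542236328125), 88.62361145019531) [ 515.9068 -400.263 ] [-0.9997  0.0224]
plate 1221 [ 0.4981 -0.0018  0.1365] 4.368771371777859e-05 ((500.7450256347656, -13.22491455078125), (97.75560760498047, 327.16802978515625), 8.360944747924805)
guides 201
head [0.4815 0.0992 0.1056] 118
```

View pics/c1.png

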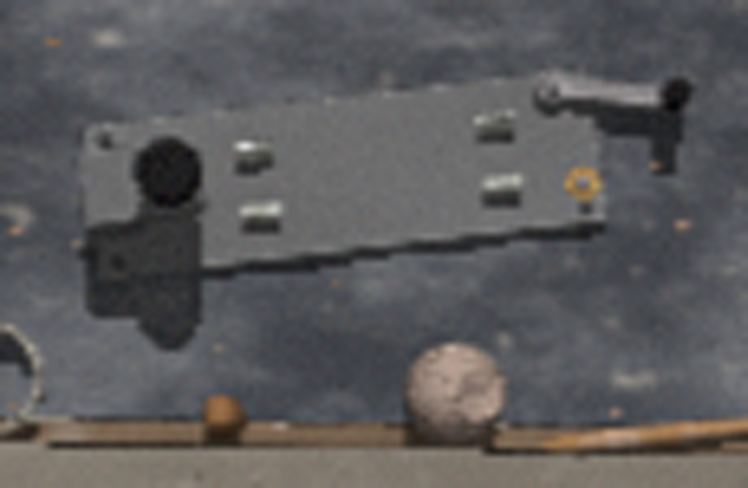

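The crop shows the guide pairs with midpoints near crop px (258,185) and (499,158), the plunger head at (168,172), and the keeper pivot and knob at (548,92) and (677,93). The keeper is open about 1.5.

```bash
python3 - <<'E'
from h import *
np.set_printoptions(precision=4,suppress=True)
p=read_camera('top')
def px(x,y,z):
    u=(x+.5)/6.5-.5+205; v=(y+.5)/6.5-.5+150
    c=np.array(p['rotation'])@[(u-p['cx'])/p['fx'],(v-p['cy'])/p['fy'],1]; e=np.array(p['eye']); return (e+c*(z-e[2])/c[2])
g=[px(*q,.022) for q in [(253,157),(262,217),(495,127),(502,188)]]
a=(g[0]+g[1])/2;b=(g[2]+g[3])/2; d=a-b; print('guides',a,b,np.linalg.norm(d),np.degrees(np.arctan2(-d[0],d[1])))
print('head',px(168,172,.109),'pivot',px(548,92,.025),'knob',px(677,93,.052))
for cam in('top','scene'):
    p=read_camera(cam)
    m,P,r,mu=woodstick(p,-.45,-.36,.37,.65)
    print(cam)
    for x0 in range(370,600,20):
        s=P[(P[:,0]>=x0)&(P[:,0]<x0+20)]
        if len(s): print(x0,s[:,1].min().round(1),s[:,1].max().round(1),s[:,1].mean().round(1),len(s))
    print(P[:,0].min(),P[:,0].max())
    R=spotter.masks_of('guide_stick',p)
    for q in R[:2]: print(q['confidence'],q['mask'].sum(),cv2.minAreaRect(atz(p,q['mask'],.008).astype(np.float32)*1000))
E
```

```text
guides [0.4924 0.0467 0.022 ] [ 0.512  -0.0934  0.022 ] 0.14145741305904613 7.949594028943513
head [0.4886 0.0928 0.109 ] pivot [ 0.5506 -0.1217  0.025 ] knob [ 0.5467 -0.1941  0.052 ]
top
370 -412.8 -393.7 -403.3 30
390 -412.9 -393.9 -402.4 27
410 -413.3 -394.1 -403.4 35
430 -413.4 -394.3 -403.6 29
450 -409.9 -394.5 -401.9 24
470 -410.1 -394.7 -402.4 25
490 -410.3 -391.1 -401.8 27
510 -410.6 -391.4 -401.8 33
530 -410.8 -391.5 -400.8 29
550 -410.9 -391.7 -399.9 26
570 -411.1 -391.9 -401.5 18
372.68761359838834 580.3047907193911
0.79 379 ((463.33685302734375, -400.362060546875), (26.6318359375, 233.9533233642578), 89.3570556640625)
scene
450 -412.1 -387.3 -397.6 17
470 -413.1 -387.7 -400.9 21
490 -413.8 -388.2 -400.5 22
510 -414.4 -386.2 -400.1 20
530 -414.8 -386.4 -400.0 21
550 -412.7 -386.9 -399.8 20
570 -413.0 -390.2 -402.6 9
450.6587416091948 581.0561521340716
0.56 177 ((514.7938842773438, -396.9208984375), (39.727725982666016, 132.7877960205078), 87.98934173583984)
0.51 2167 ((543.7326049804688, -48.62493896484375), (174.8717041015625, 411.93231201171875), 9.244126319885254)
```

servo_tool --plan "-34 12.2 13.3 0 60;-34 12.2 13.3 0 60;-34 12.2 13.3 0 60;-34 12.2 13.3 0 60;-34 12.2 13.3 0 60;-34 12.2 13.3 0 60;-34 12.2 13.3 0 60;-34 12.2 13.3 0 60;-34 12.2 13.3 0 60;0 0 0 7 60" --grip_force 25

```text
clock: 2.73
eef_pos: [0.4475, -0.3984, 0.1002]
eef_rot: [[-0.984, -0.179, -0.002], [-0.179, 0.984, 0.002], [0.002, 0.002, -1.0]]
ft_force: [-0.4, 0.2, -0.7]
gripper_width: 0.0599
gripper_force: 0.0
```

servo_tool --plan "0 0 0 4.7 60;0 0 0 4.7 60;0 0 10 0 60;0 0 0 0 60;0 0 0 0 60"

```text
clock: 3.15
eef_pos: [0.4434, -0.402, 0.0919]
eef_rot: [[-1.0, -0.014, -0.002], [-0.014, 1.0, 0.001], [0.002, 0.001, -1.0]]
ft_force: [-0.4, 0.3, -0.3]
gripper_width: 0.0601
gripper_force: 0.0
```

```bash
python3 - <<'E'
from h import *
p=read_camera('top'); i=cv2.cvtColor(p['img'],cv2.COLOR_RGB2BGR)
a=cv2.resize(i[145:230,320:410],None,fx=6,fy=6,interpolation=cv2.INTER_CUBIC); cv2.imwrite('pics/c2.png',a)
s=sense();print(s['eef_pos'],s['qpos'],s['ft_force'])
E
```

```text
[ 0.44370197 -0.40232776  0.09237972] [-4.66420620e-01  4.61379656e-01 -2.25896032e-01  9.82236123e-05
 -8.84516552e-01 -1.09082719e+00] [0.23781151 0.16679934 0.75852946]
```

View pics/c2.png

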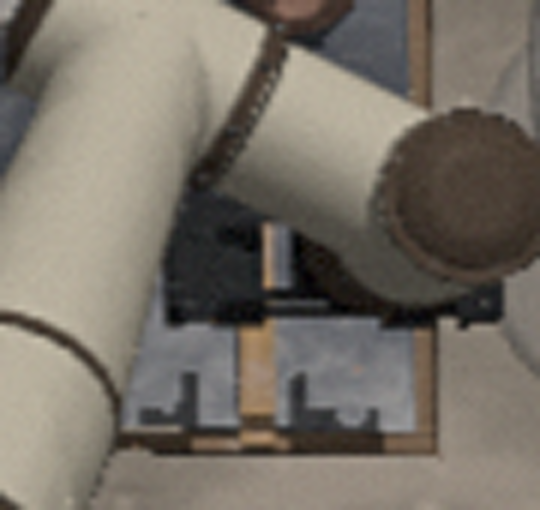

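The gripper straddles the stick, which shows between the fingers at crop px (265,300). Next: descend and close.

servo_tool --plan "0 0 25 0 60;0 0 25 0 60;0 0 20 0 60;0 0 12 0 60;0 0 7 0 60;0 0 0 0 60;0 0 0 0 12;0 0 0 0 12;0 0 0 0 12;0 0 0 0 12"

```text
clock: 4.03
eef_pos: [0.4447, -0.4026, 0.0049]
eef_rot: [[-1.0, -0.013, 0.002], [-0.013, 1.0, -0.001], [-0.002, -0.001, -1.0]]
ft_force: [0.5, -0.8, -0.5]
gripper_width: 0.0413
gripper_force: 0.0
```

servo_tool --plan "0 0 0 0 12;0 0 0 0 12;0 0 0 0 12"

```text
clock: 4.28
eef_pos: [0.4442, -0.4023, 0.0041]
eef_rot: [[-1.0, -0.013, 0.0], [-0.013, 1.0, -0.0], [-0.0, -0.0, -1.0]]
ft_force: [0.4, 1.1, 1.9]
gripper_width: 0.0212
gripper_force: 25.6
```

servo_tool --plan "0 0 -15 0 12;0 0 -15 0 12;0 0 -10 -6.94 12;0 0 -10 -6.94 12;0 0 -10 -6.94 12;0 0 -10 -6.94 12;0 0 -10 -6.94 12;0 0 -10 -6.94 12;0 0 0 -6.94 12;0 0 0 -6.94 12"

```text
clock: 5.12
eef_pos: [0.4445, -0.4024, 0.0947]
eef_rot: [[-0.551, -0.835, 0.001], [-0.835, 0.551, -0.001], [-0.0, -0.002, -1.0]]
ft_force: [-0.3, -0.4, -0.4]
gripper_width: 0.0213
gripper_force: 25.0
```

servo_tool --plan "0 0 0 -6.94 12;0 0 0 -6.94 12;0 0 0 -6.94 12;0 0 0 -6.94 12;0 0 0 -6.94 12;0 0 0 -6.94 12;0 0 0 0 12;0 0 0 0 12"

```text
clock: 5.78
eef_pos: [0.444, -0.4021, 0.0938]
eef_rot: [[0.134, -0.991, -0.0], [-0.991, -0.134, 0.0], [-0.0, 0.0, -1.0]]
ft_force: [-1.0, 0.3, -0.4]
gripper_width: 0.0214
gripper_force: 25.0
```

```bash
cat >> h.py <<'E'
PC=np.array([.5015,-.0035]); TH=np.radians(7.8)
def press(pc=None,th=None):
    th=TH if th is None else th
    return np.array([[-np.sin(th),np.cos(th)],[-np.cos(th),-np.sin(th)]])
def rep():
    s=sense(); R=np.array(s['eef_rot']); q=press()@(np.array(s['eef_pos'])[:2]-PC)*1000
    print('t',s['clock'],'press xy',q.round(1),'z',s['eef_pos'][2],'yaw',np.degrees(np.arctan2(R[1,0],R[0,0])).round(2),'F',np.round(s['ft_force'],1),'w',s['gripper_width'],s['gripper_force'])
    return s
E
python3 - <<'E'
from h import *
s=rep(); R=np.array(s['eef_rot'])
for cam in ('top','scene'):
    p=read_camera(cam); m,P,r,mu=woodstick(p,-.6,-.2,.3,.65,z=s['eef_pos'][2]+.004)
    C=cloud(p); a=p['img'].astype(int)
    e=C[...,2]; m=(a[...,0]-a[...,2]>35)&(a[...,0]>110)&(e>.06)&(e<.12)&(np.abs(C[...,0]-.444)<.06)&(np.abs(C[...,1]+.4)<.18)
    P=atz(p,m,s['eef_pos'][2]+.004)*1000; print(cam,m.sum(),cv2.minAreaRect(P.astype(np.float32)))
    d=(P/1000-np.array(s['eef_pos'])[:2])@R[:2,:2]*1000
    for x in range(-150,110,20):
        k=(d[:,0]>=x)&(d[:,0]<x+20)
        if k.sum(): print(x,d[k,1].min().round(1),d[k,1].max().round(1),k.sum())
    print(d.min(0),d.max(0))
E
```

```text
t 5.7833 press xy [-387.2  111.1] z 0.09375624791162852 yaw -82.3 F [-1.   0.3 -0.4] w 0.021404176795511192 24.994639456272125
top 49 ((437.1500549316406, -336.38916015625), (18.088878631591797, 32.85393524169922), 0.8999273777008057)
-90 -12.5 6.3 20
-70 -11.2 6.7 27
-50 -9.1 -5.5 2
[-83.46419724 -12.47350057] [-48.69900778   6.72074407]
scene 12 ((440.0540466308594, -381.8032531738281), (10.964935302734375, 238.1259307861328), 4.5395894050598145)
-150 -6.7 -0.7 4
-130 -10.3 -7.7 2
70 9.8 12.6 2
90 2.3 11.7 4
[-139.68643138  -10.25492724] [98.49597095 12.61298883]
```

servo_tool --plan "-32.4 -11.1 0 0 12;-32.4 -11.1 0 0 12;-32.4 -11.1 0 0 12;-32.4 -11.1 0 0 12;-32.4 -11.1 0 0 12;-32.4 -11.1 0 0 12;-32.4 -11.1 0 0 12;-32.4 -11.1 0 0 12;-32.4 -11.1 0 0 12;-32.4 -11.1 0 0 12"

```text
clock: 6.72
eef_pos: [0.5098, -0.0644, 0.0941]
eef_rot: [[0.135, -0.991, 0.0], [-0.991, -0.135, 0.0], [0.0, -0.0, -1.0]]
ft_force: [1.3, -0.9, -0.6]
gripper_width: 0.0214
gripper_force: 25.0
```

servo_tool --plan "0 0 15 0 12;0 0 15 0 12;0 0 10 0 12;0 0 0 0 12;0 0 0 0 12"

```text
clock: 7.13
eef_pos: [0.5094, -0.0665, 0.0535]
eef_rot: [[0.136, -0.991, -0.001], [-0.991, -0.136, -0.0], [0.0, 0.001, -1.0]]
ft_force: [0.9, -0.2, -0.7]
gripper_width: 0.0214
gripper_force: 25.0
```

```bash
python3 - <<'E'
from h import *
s=rep()
p=read_camera('scene'); i=cv2.cvtColor(p['img'],cv2.COLOR_RGB2BGR)
cv2.imwrite('pics/s3.png',cv2.resize(i[155:275,170:330],None,fx=5,fy=5,interpolation=cv2.INTER_CUBIC))
p=read_camera('top'); i=cv2.cvtColor(p['img'],cv2.COLOR_RGB2BGR)
cv2.imwrite('pics/t3.png',cv2.resize(i[140:230,205:330],None,fx=6,fy=6,interpolation=cv2.INTER_CUBIC))
E
```

```text
t 7.1333 press xy [-63.5   0.7] z 0.053538510532395125 yaw -82.18 F [ 0.9 -0.2 -0.7] w 0.021365119532142884 24.994928240776062
```

View pics/s3.png

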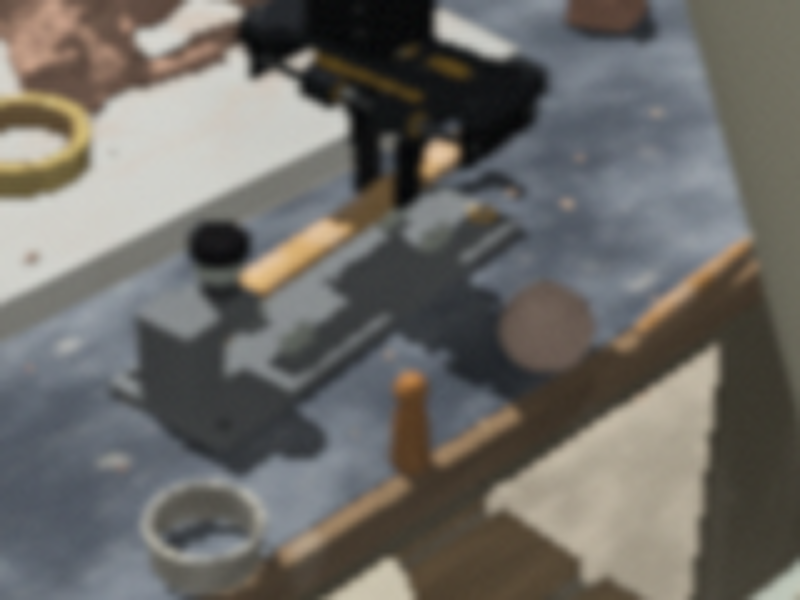

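The stick is held over the channel, with its leading end at crop px (245,285), just short of the plunger head. I'll lower it to just above the guides and check lateral alignment.

servo_tool --plan "0 -0.7 10 0 12;0 0 9 0 12;0 0 0 0 12;0 0 0 0 12"

```text
clock: 7.57
eef_pos: [0.5097, -0.0663, 0.0341]
eef_rot: [[0.137, -0.991, -0.002], [-0.991, -0.137, -0.0], [0.0, 0.002, -1.0]]
ft_force: [0.5, -0.3, 0.3]
gripper_width: 0.0215
gripper_force: 25.0
```

```bash
python3 - <<'E'
from h import *
s=rep()
p=read_camera('top'); C=cloud(p)
a=p['img'].astype(int); m=(a[...,0]-a[...,2]>35)&(a[...,0]>100)
z=s['eef_pos'][2]+.004; M=press()
sel=m&(abs(C[...,2]-z)<.015); q=(atz(p,sel,z)-PC)@M.T*1000
k=(abs(q[:,1])<25)&(abs(q[:,0])<200); q=q[k]
print('stick top cam',k.sum())
for x in range(-200,90,20):
    j=(q[:,0]>=x)&(q[:,0]<x+20)
    if j.sum(): print(x,q[j,1].min().round(1),q[j,1].max().round(1),j.sum())
print(q[:,0].min(),q[:,0].max())
i=cv2.cvtColor(p['img'],cv2.COLOR_RGB2BGR)
cv2.imwrite('pics/t4.png',cv2.resize(i[150:220,210:315],None,fx=7.5,fy=7.5,interpolation=cv2.INTER_CUBIC))
E
```

```text
t 7.5667 press xy [-63.3   0.4] z 0.034058674653506114 yaw -82.14 F [ 0.5 -0.3  0.3] w 0.021535418451606156 24.994920194149017
stick top cam 108
-180 -9.4 5.6 5
-160 -11.7 8.5 29
-140 -12.1 6.7 28
-120 -7.3 8.2 13
-20 1.8 7.3 9
0 0.9 7.9 10
20 1.5 8.5 10
40 4.3 8.1 3
60 5.4 5.4 1
-162.1227436215526 62.790598855659766
```

View pics/t4.png

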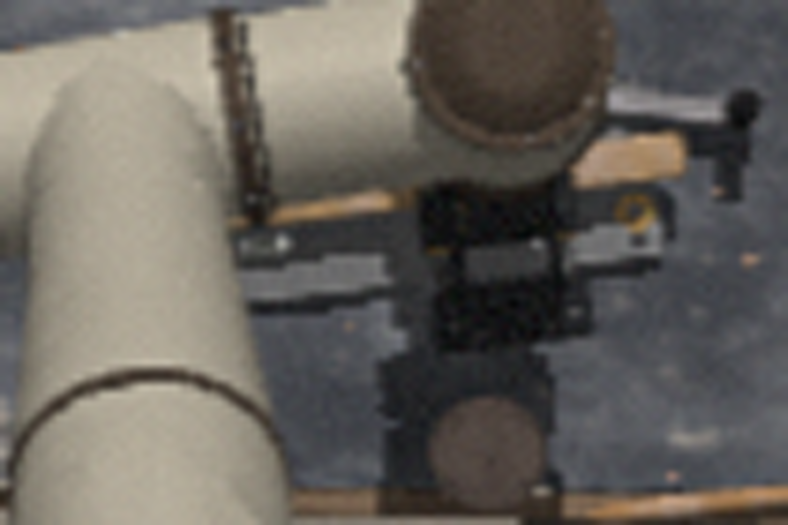

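```bash
python3 - <<'E'
from h import *
s=rep(); M=press()
def proj(p,q,z):
    q=np.atleast_2d(q)/1000; w=np.c_[q@M+PC,np.full(len(q),z)]
    c=(w-np.array(p['eye']))@np.array(p['rotation']); return np.c_[p['fx']*c[:,0]/c[:,2]+p['cx'],p['fy']*c[:,1]/c[:,2]+p['cy']]
for cam in('top','scene'):
    p=read_camera(cam); g=cv2.cvtColor(cv2.imread(f'pics/{cam}1.png'),cv2.COLOR_BGR2GRAY).astype(np.float32)
    now=cv2.cvtColor(p['img'],cv2.COLOR_RGB2GRAY).astype(np.float32)
    rb=(p['img'][...,0].astype(np.float32)-p['img'][...,2])
    ys=np.arange(-40,41,2.)
    for x0,x1 in((41,61),(-100,-80)):
        prof=np.mean([cv2.remap(g,*[a.reshape(-1,1).astype(np.float32) for a in proj(p,np.c_[np.full(len(ys),x),ys],.025).T],cv2.INTER_LINEAR)[:,0] for x in np.linspace(x0,x1,11)],0)
        print(cam,x0,prof.round().astype(int))
    for x0,x1 in((-145,-115),(-20,20),(30,60)):
        prof=np.mean([cv2.remap(rb,*[a.reshape(-1,1).astype(np.float32) for a in proj(p,np.c_[np.full(len(ys),x),ys],.038).T],cv2.INTER_LINEAR)[:,0] for x in np.linspace(x0,x1,11)],0)
        print(cam,'stick',x0,prof.round().astype(int))
E
```

```text
t 7.6167 press xy [-63.3  -0.1] z 0.03449258450767434 yaw -82.13 F [-0.1 -1.  -0.9] w 0.02112721350428923 24.99493896961212
top 41 [110 110 109 109 108 107 109 112 134 152 127  99  87  76  64  58  64  80
  99 109 108 107 105 104 105 113 132 152 167 144 106  80  60  55  60  81
 102 105 106 107 108]
top -100 [108 107 106 105 105 106 107 113 122 124 114 100  90  77  64  60  67  92
 107 109 111 111 109 107 107 111 126 149 158 151 121  88  69  57  58  67
  91 110 113 114 114]
top stick -145 [10 10 10  9  9  9  8  8  5  3  2  2  9 24 41 50 52 53 54 54 53 52 53 50
 37 18  6  2  8 19 19 17 19 20 25 27 21 14  5  0 -1]
top stick -20 [20 20 19 19 19 18 17 17 16 15 14 14 13 12 11 10 10 10 12 21 35 48 53 47
 33 15  3 -1 -2 -2 -2 -1 -1 -1  0  0  0  0 -1 -1 -1]
top stick 30 [16 17 18 17 17 17 16 16 15 14 13 13 13 12 12 10  9  8  7 10 17 26 36 36
 24 11  2  0  0  2  2  2  1  1  0  0  0  0  0  0  0]
scene 41 [ 47  43  40  40  42  46  50  54  57  59  61  62  65  69  73  79  85  91
  97 102 106 110 114 117 121 123 125 128 129 130 129 125 118 110 104 102
 102 103 104 106 109]
scene -100 [108 106 105 105 106 109 113 117 121 123 124 121 116 111 107 104 103 103
 104 105 107 110 113 116 120 123 126 129 132 134 134 131 124 118 113 111
 110 111 113 116 120]
scene stick -145 [  7  11  14  15  14  13  10   8   5   4   4   6  11  18  26  34  39  43
  44  44  43  41  38  35  30  24  17  10   5   2  -1  -2  -4  -5  -7  -9
 -10 -11 -11 -10  -8]
scene stick -20 [-15 -15 -15 -15 -15 -15 -16 -16 -15 -14 -10  -3   8  21  35  49  59  66
  71  73  75  76  76  74  69  62  53  41  29  18   8   2  -2  -3  -4  -4
  -4  -3  -3  -3  -3]
scene stick 30 [ -1  -1  -2  -3  -4  -6  -8 -10 -11 -11  -9  -5   3  13  25  37  48  59
  69  78  85  89  90  88  82  71  56  39  24  11   3  -2  -4  -5  -4  -4
  -3  -2  -2  -2  -3]
```

Both cameras put the stick within about 1 mm of the guides' centreline, and the angle is good. Lowering it.

servo_tool --plan "0 -0.4 6 0 12;0 0 5 0 12;0 0 4 0 12;0 0 3 0 12;0 0 2 0 12;0 0 0 0 12;0 0 0 0 12"

```text
clock: 8.3
eef_pos: [0.5106, -0.066, 0.0147]
eef_rot: [[0.137, -0.991, -0.0], [-0.991, -0.137, -0.0], [0.0, 0.0, -1.0]]
ft_force: [0.0, 0.2, -0.4]
gripper_width: 0.0213
gripper_force: 25.0
```

```bash
python3 - <<'E'
from h import *
rep()
E
```

```text
t 8.3 press xy [-63.1  -0.5] z 0.014697478432674469 yaw -82.12 F [ 0.   0.2 -0.4] w 0.021287082064869983 24.99470829963684
```

servo_tool --plan "-6 0 0.4 0 12;-6 0 0 0 12;-6 0 0 0 12;-6 0 0 0 12;-6 0 0 0 12;-5 0 0 0 12;-2 0 0 0 12;0 0 0 0 12"

```text
clock: 8.97
eef_pos: [0.5056, -0.0286, 0.0145]
eef_rot: [[0.138, -0.99, 0.0], [-0.99, -0.138, 0.0], [-0.0, -0.0, -1.0]]
ft_force: [-0.2, -0.1, -0.0]
gripper_width: 0.0217
gripper_force: 25.0
```

servo_tool --plan "-1.5 0 0 0 12;-1.5 0 0 0 12;-1 0 0 0 12;0 0 0 0 12"

```text
clock: 9.3
eef_pos: [0.5052, -0.0253, 0.0145]
eef_rot: [[0.137, -0.991, 0.0], [-0.991, -0.137, 0.0], [-0.0, -0.0, -1.0]]
ft_force: [-0.0, 1.1, -0.5]
gripper_width: 0.0214
gripper_force: 25.0
```

servo_tool --plan "-1 0 0 0 12;-1 0 0 0 12;0 0 0 0 12;0 0 0 0 12"

```text
clock: 9.63
eef_pos: [0.5049, -0.0233, 0.0144]
eef_rot: [[0.137, -0.991, 0.0], [-0.991, -0.137, 0.0], [-0.0, -0.0, -1.0]]
ft_force: [-0.8, 0.2, -0.6]
gripper_width: 0.0213
gripper_force: 25.0
```

servo_tool --plan "-1 0 0 0 12;-1 0 0 0 12;0 0 0 0 12;0 0 0 0 12"

```text
clock: 9.97
eef_pos: [0.5046, -0.0213, 0.0145]
eef_rot: [[0.137, -0.991, 0.0], [-0.991, -0.137, 0.0], [-0.0, -0.0, -1.0]]
ft_force: [-1.5, 0.5, -0.2]
gripper_width: 0.0216
gripper_force: 25.0
```

servo_tool --plan "-1 0 0 0 12;-1 0 0 0 12;0 0 0 0 12;0 0 0 0 12"

```text
clock: 10.3
eef_pos: [0.5043, -0.0211, 0.0146]
eef_rot: [[0.137, -0.991, -0.001], [-0.991, -0.137, -0.002], [0.002, 0.001, -1.0]]
ft_force: [2.5, -9.0, 0.0]
gripper_width: 0.0213
gripper_force: 25.0
```

servo_tool --plan "-1 0 0 0 12;-1 0 0 0 12;0 0 0 0 12;0 0 0 0 12"

```text
clock: 10.63
eef_pos: [0.5038, -0.0209, 0.0147]
eef_rot: [[0.137, -0.991, -0.002], [-0.991, -0.137, -0.004], [0.004, 0.002, -1.0]]
ft_force: [3.5, -19.1, 0.5]
gripper_width: 0.0214
gripper_force: 25.0
```

Contact force rose at the home position. I'll relax the push, release, and lift.

servo_tool --plan "1.5 0 0 0 12;1 0 0 0 12;0 0 0 0 12;0 0 0 0 45;0 0 0 0 45;0 0 0 0 45;0 0 0 0 45"

```text
clock: 11.22
eef_pos: [0.5046, -0.0195, 0.0145]
eef_rot: [[0.137, -0.991, 0.0], [-0.991, -0.137, 0.0], [-0.0, -0.0, -1.0]]
ft_force: [0.1, -0.4, 0.2]
gripper_width: 0.04
gripper_force: 0.0
```

servo_tool --plan "0 0 -15 0 45;0 0 -30 0 45;0 0 -40 0 45;40 0 0 0 45;40 0 0 0 45;40 0 0 0 45;40 0 0 7 45;15 0 0 7 45;0 0 0 0 45;0 0 0 0 45"

```text
clock: 12.05
eef_pos: [0.5263, -0.1938, 0.0991]
eef_rot: [[-0.107, -0.994, -0.0], [-0.994, 0.107, 0.0], [-0.0, 0.0, -1.0]]
ft_force: [-0.3, 0.6, -0.3]
gripper_width: 0.045
gripper_force: 0.0
```

```bash
python3 - <<'E'
from h import *
s=rep(); M=press()
for cam in('top','scene'):
    p=read_camera(cam); C=cloud(p)
    for n in('keeper_knob','keeper_hinge','guide_stick','channel_mid'):
        print(cam,n,[((M@(W(p,d['xyz'])[:2]-PC)*1000).round(1),round(d['confidence'],2)) for d in spotter.pinpoint(n,p)[:2]])
    a=p['img'].astype(int); m=(a[...,0]-a[...,2]>35)&(a[...,0]>100)
    q=(atz(p,m,.018)-PC)@M.T*1000; q=q[(abs(q[:,1])<16)&(abs(q[:,0])<190)]
    print('stick',len(q),q.min(0) if len(q) else 0,q.max(0) if len(q) else 0)
    save(p,cam+'5.png')
i=cv2.imread('pics/scene5.png'); cv2.imwrite('pics/s5c.png',cv2.resize(i[155:275,170:330],None,fx=5,fy=5,interpolation=cv2.INTER_CUBIC))
E
```

```text
t 12.05 press xy [-191.9    1.3] z 0.0991059577273457 yaw -96.12 F [-0.3  0.6 -0.3] w 0.044964993672951564 0.0
top keeper_knob [(array([-194.9,  -21.9]), 0.41)]
top keeper_hinge [(array([-124.5,  -34.5]), 0.78)]
top guide_stick [(array([ 0.8, -3.4]), 0.54)]
top channel_mid [(array([-1.3, -2. ]), 0.64)]
stick 130 [-141.44521396  -13.42919043] [82.61866523 15.87830064]
scene keeper_knob [(array([-193.5,  -16.2]), 0.54), (array([-130.2,  -34.6]), 0.41)]
scene keeper_hinge [(array([-130.3,  -33.1]), 0.9)]
scene guide_stick [(array([-8.8,  2.4]), 0.8)]
scene channel_mid [(array([-2.3, -1.6]), 0.97)]
stick 328 [-119.2590709   -13.11941897] [96.62219523 15.23713739]
```

View pics/s5c.png

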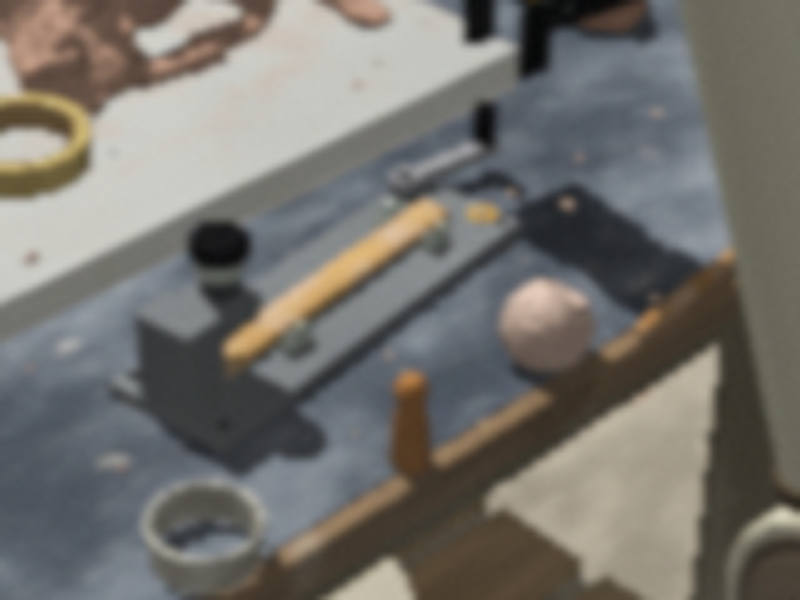

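The stick lies home in the channel with its tail near crop px (430,210) and its leading end under the arm at (230,362). The keeper is still open, with its knob at about (487,120). Next I'll grip the knob.

servo_tool --plan "-2.4 -21.9 0 0 50;0 0 0 0 50;0 0 20 0 50;0 0 20 0 50;0 0 18 0 50;0 0 10 0 50;0 0 3 0 50;0 0 0 0 50"

```text
clock: 13.22
eef_pos: [0.5482, -0.1933, 0.0279]
eef_rot: [[-0.106, -0.994, -0.002], [-0.994, 0.106, -0.0], [0.0, 0.001, -1.0]]
ft_force: [0.6, -0.1, 0.6]
gripper_width: 0.0496
gripper_force: 0.0
```

servo_tool --plan "0 0 0 0 10;0 0 0 0 10;0 0 0 0 10;0 0 0 0 10;0 0 0 0 10;0 0 0 0 10;0 0 0 0 10" --grip_force 12

```text
clock: 13.8
eef_pos: [0.5485, -0.1934, 0.0287]
eef_rot: [[-0.107, -0.994, -0.0], [-0.994, 0.107, -0.0], [0.0, 0.0, -1.0]]
ft_force: [-0.3, -1.2, 1.5]
gripper_width: 0.0164
gripper_force: 12.0
```

```bash
python3 - <<'E'
from h import *
rep()
E
```

```text
t 13.8 press xy [-194.5  -20.8] z 0.028733498221478207 yaw -96.12 F [-0.3 -1.2  1.5] w 0.01643199833086345 11.999912797473371
```

servo_tool --plan "-0.2 6.2 0 5 10;-0.3 6.2 0 5 10;-0.3 6.2 0 5 10;-0.3 6.2 0 5 10;-0.3 6.2 0 5 10;-0.3 6.2 0 5 10;-0.3 6.2 0 5 10;0 0 0 0 10"

```text
clock: 14.47
eef_pos: [0.508, -0.1765, 0.0287]
eef_rot: [[-0.659, -0.752, -0.002], [-0.752, 0.659, -0.0], [0.001, 0.001, -1.0]]
ft_force: [-2.5, -3.8, 1.9]
gripper_width: 0.0167
gripper_force: 12.0
```

servo_tool --plan "-0.3 6.2 0 5 10;-0.3 6.2 0 5 10;-0.3 6.2 0 5 10;-0.3 6.2 0 5 10;-0.3 6.2 0 5 10;0 0 0 0 10"

```text
clock: 14.97
eef_pos: [0.4898, -0.1513, 0.0287]
eef_rot: [[-0.914, -0.405, -0.003], [-0.405, 0.914, -0.0], [0.003, 0.001, -1.0]]
ft_force: [-3.6, -0.9, 5.2]
gripper_width: 0.0166
gripper_force: 12.0
```

```bash
python3 - <<'E'
from h import *
rep()
E
```

```text
t 14.9667 press xy [-144.8   31.7] z 0.028651558636310772 yaw -156.12 F [-3.6 -0.9  5.2] w 0.016569813811307406 12.000534001272172
```

servo_tool --plan "-0.3 6.2 0 5 10;-0.3 6.2 0 5 10;-0.2 3.7 0 3 10;0 2.5 0 2 10;0 2 0 0 10;0 2 0 0 10;0 0 0 0 10;0 0 0 0 10"

```text
clock: 15.63
eef_pos: [0.4849, -0.133, 0.0286]
eef_rot: [[-0.987, -0.159, -0.003], [-0.159, 0.987, -0.004], [0.003, -0.004, -1.0]]
ft_force: [-0.6, -19.8, 0.9]
gripper_width: 0.0167
gripper_force: 12.0
```

```bash
python3 - <<'E'
from h import *
rep()
E
```

```text
t 15.6333 press xy [-126.1   34.1] z 0.028614807251631524 yaw -170.84 F [ -0.6 -19.8   0.9] w 0.01666071235271599 11.999924579286017
```

Over 19 N against a hard stop at the shut angle, well past the ball detent. Relax, release, lift and look.

servo_tool --plan "0 -2 0 0 10;0 -1.5 0 0 10;0 0 0 0 40;0 0 0 0 40;0 0 0 0 40;0 0 -20 0 40;0 0 -40 0 40;0 0 -40 0 40;0 0 0 0 10;0 0 0 0 0"

```text
clock: 16.47
eef_pos: [0.4884, -0.1324, 0.131]
eef_rot: [[-0.988, -0.156, 0.007], [-0.156, 0.988, 0.0], [-0.007, -0.001, -1.0]]
ft_force: [-0.1, -0.3, -0.6]
gripper_width: 0.0327
gripper_force: 0.0
```

```bash
python3 - <<'E'
from h import *
s=rep(); M=press()
for cam in('top','scene'):
    p=read_camera(cam)
    for n in('keeper_knob','keeper_hinge','guide_stick','plunger_top','end_stop'):
        print(cam,n,[((M@(W(p,d['xyz'])[:2]-PC)*1000).round(1),W(p,d['xyz'])[2].round(3),round(d['confidence'],2)) for d in spotter.pinpoint(n,p)[:2]])
    save(p,cam+'6.png')
i=cv2.imread('pics/scene6.png'); cv2.imwrite('pics/s6c.png',cv2.resize(i[155:275,170:330],None,fx=5,fy=5,interpolation=cv2.INTER_CUBIC))
E
```

```text
t 16.4667 press xy [-125.9   30.5] z 0.1310401972403126 yaw -171.02 F [-0.1 -0.3 -0.6] w 0.032666494835833934 0.0
top keeper_knob []
top keeper_hinge []
top guide_stick []
top plunger_top []
top end_stop [(array([120.8,  -5.8]), np.float64(0.016), 0.65)]
scene keeper_knob [(array([-124.9,   38. ]), np.float64(0.055), 0.51), (array([220.2,  96.4]), np.float64(0.004), 0.21)]
scene keeper_hinge [(array([-130.9,  -33.9]), np.float64(0.021), 0.71)]
scene guide_stick [(array([-6.4,  0.5]), np.float64(0.009), 0.58), (array([117.4,   5.1]), np.float64(0.014), 0.44)]
scene plunger_top [(array([99.8,  4.3]), np.float64(0.108), 0.48)]
scene end_stop [(array([114.4,   5.2]), np.float64(0.011), 0.58)]
```

View pics/s6c.png

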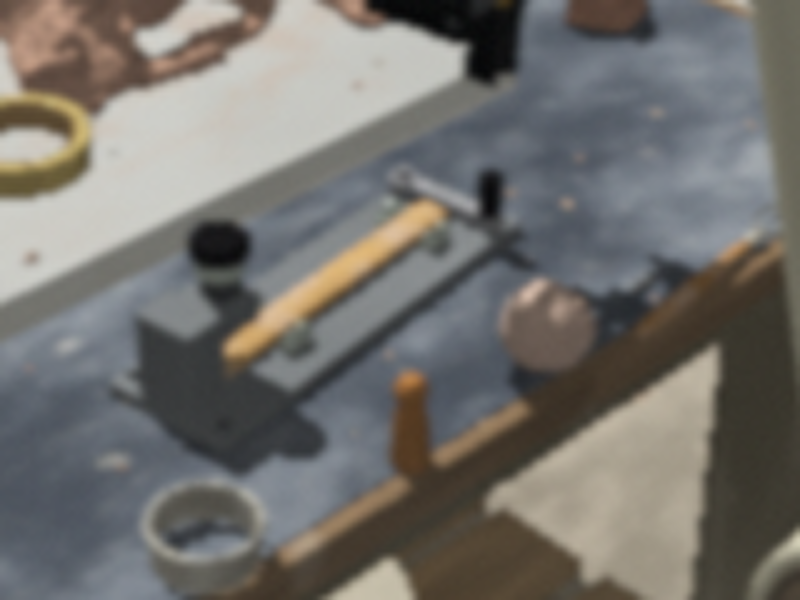

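The keeper is now across the channel behind the stick's tail, with its knob at crop px (490,195). The stick is unchanged. Next, the plunger.

servo_tool --plan "0 0 -15 0 0;-5.1 32 0 0 0;-5.1 32 0 0 0;-5.1 32 0 0 0;-5.1 32 0 0 0;-5.1 32 0 0 0;-5.1 32 0 0 0;-5.1 32 0 0 0;0 0 0 0 0;0 0 0 0 0"

```text
clock: 17.9
eef_pos: [0.4867, 0.0954, 0.1434]
eef_rot: [[-0.988, -0.157, -0.0], [-0.157, 0.988, 0.0], [0.0, 0.0, -1.0]]
ft_force: [-1.4, -0.2, -0.3]
gripper_width: 0.0007
gripper_force: 0.0
```

```bash
python3 - <<'E'
from h import *
rep()
E
```

```text
t 17.9 press xy [100.    1.2] z 0.1433945600624836 yaw -170.94 F [-1.4 -0.2 -0.3] w 0.0006702480078317379 0.0
```

servo_tool --plan "-1.2 -1 10 0 0;0 0 10 0 0;0 0 8 0 0;0 0 3 0 0;0 0 3 0 0;0 0 3 0 0;0 0 3 0 0;0 0 3 0 0;0 0 0 0 0"

```text
clock: 18.65
eef_pos: [0.4877, 0.092, 0.1009]
eef_rot: [[-0.988, -0.154, -0.001], [-0.154, 0.988, -0.002], [0.001, -0.002, -1.0]]
ft_force: [-3.5, -3.8, 7.1]
gripper_width: 0.0007
gripper_force: 3.6
```

servo_tool --plan "0 0 2 0 0;0 0 2 0 0;0 0 2 0 0;0 0 2 0 0;0 0 0 0 0;0 0 0 0 0"

```text
clock: 19.15
eef_pos: [0.4877, 0.092, 0.0938]
eef_rot: [[-0.988, -0.155, -0.001], [-0.155, 0.988, -0.002], [0.001, -0.002, -1.0]]
ft_force: [-4.3, -3.5, 10.7]
gripper_width: 0.0008
gripper_force: 5.3
```

servo_tool --plan "0 0 2 0 0;0 0 2 0 0;0 0 2 0 0;0 0 0 0 0;0 0 0 0 0"

```text
clock: 19.57
eef_pos: [0.4879, 0.0921, 0.093]
eef_rot: [[-0.988, -0.157, 0.001], [-0.157, 0.988, -0.003], [-0.0, -0.003, -1.0]]
ft_force: [-17.8, -3.6, 44.2]
gripper_width: 0.0007
gripper_force: 21.9
```

Bottomed at z = 93 mm with the force rising sharply, so it's on its stop. Letting it spring back.

servo_tool --plan "0 0 -4 0 0;0 0 -4 0 0;0 0 -4 0 0;0 0 -6 0 0;0 0 -10 0 0;0 0 -25 0 0;0 0 -35 0 0;0 -35 -20 0 0;0 -40 0 0 0;0 -40 0 0 0"

```text
clock: 20.4
eef_pos: [0.5074, -0.0208, 0.1967]
eef_rot: [[-0.988, -0.157, 0.006], [-0.157, 0.988, 0.002], [-0.006, 0.001, -1.0]]
ft_force: [0.6, -0.0, -0.7]
gripper_width: 0.0006
gripper_force: 0.0
```

servo_tool --plan "0 -40 0 0 0;0 -40 0 0 0;0 -40 0 0 0;0 -40 0 0 0;0 0 0 0 0;0 0 0 0 0"

```text
clock: 20.9
eef_pos: [0.5306, -0.1807, 0.194]
eef_rot: [[-0.989, -0.15, 0.0], [-0.15, 0.989, 0.0], [-0.0, 0.0, -1.0]]
ft_force: [0.5, 0.3, 0.4]
gripper_width: 0.0005
gripper_force: 0.0
```

```bash
python3 - <<'E'
from h import *
s=rep(); M=press()
for cam in('top','scene'):
    p=read_camera(cam)
    for n in('keeper_knob','guide_stick','plunger_top'):
        print(cam,n,[((M@(W(p,d['xyz'])[:2]-PC)*1000).round(1),W(p,d['xyz'])[2].round(3),round(d['confidence'],2)) for d in spotter.pinpoint(n,p)[:2]])
    save(p,cam+'7.png')
    for n in('stamp','ring_cutter','hake_brush'): print(n,[(W(p,d['xyz']).round(4)) for d in spotter.pinpoint(n,p)[:1]])
i=cv2.imread('pics/scene7.png')[155:275,170:330]; j=cv2.imread('pics/top7.png')[145:225,205:320]
cv2.imwrite('pics/f7.png',np.hstack([cv2.resize(i,(440,330),interpolation=3),cv2.resize(j,(360,330),interpolation=3)]))
E
```

```text
t 20.9 press xy [-179.5   -4.8] z 0.19395626834440774 yaw -171.37 F [0.5 0.3 0.4] w 0.0005243456744155203 0.0
top keeper_knob [(array([-129.1,   33.5]), np.float64(0.053), 0.59)]
top guide_stick []
top plunger_top [(array([119.3,  -4.4]), np.float64(0.015), 0.28), (array([-128.9,   34.8]), np.float64(0.054), 0.27)]
stamp []
ring_cutter [array([ 0.3815,  0.1988, -0.0024])]
hake_brush [array([ 4.682e-01,  3.908e-01, -3.000e-04])]
scene keeper_knob [(array([-125.6,   37.2]), np.float64(0.055), 0.58)]
scene guide_stick [(array([-4.6,  1.1]), np.float64(0.009), 0.66)]
scene plunger_top [(array([98.2,  3.3]), np.float64(0.109), 0.7), (array([ 85.2, 134.3]), np.float64(-0.005), 0.37)]
stamp [array([ 0.3569,  0.0624, -0.0042])]
ring_cutter [array([0.3741, 0.2029, 0.0023])]
hake_brush [array([0.4647, 0.3897, 0.0046])]
```

View pics/f7.png

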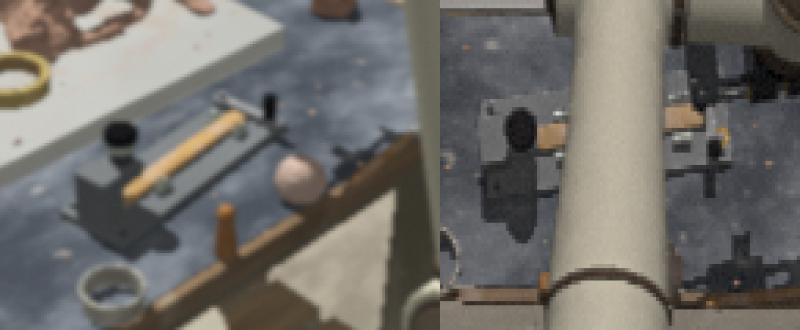

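The plunger is back up at (120,135). The keeper is shut behind the stick, with its knob at (270,105), and the stick is home. The stamp, brush and ring cutter haven't moved, so I'm handing in.

```bash
python3 -c "
from h import *
print(job_done())"
```

```text
the job is handed in; nothing more can be done
None
```

I handed the job in at about 21 s: the stick is home against the end stop, the keeper is shut behind it, and the plunger was pressed to its stop and sprang back. The stamp, brush and ring cutter were not moved, going by the camera checks. The hand-in call returned no verdict.

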